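Lock the torque transducer and cap it

ROBOT

A 6-joint arm with a two-finger parallel gripper is mounted at the origin on the work surface. World frame = base frame: x ahead of the robot, y to its left, z up, the work surface at z = 0. Lengths are in m, angles in rad, forces in N, time in s.
With the tool pointing down it reaches from about 0.3 to 0.875 m from the base axis. Payload 6.4 kg.
Tool frame: the origin (TCP) lies at the very end of the fingers, on their centre line; the grasp point (between the pads) lies 19 mm behind it; z points along the fingers, x is the direction in which the jaws open and shut, and the axes are right-handed (so a half turn about z gives the same grasp; the last joint's range is limited). The gripper opens to 85 mm and grips with 20 to 120 N. Pads are 22 mm wide; open, the fingers measure 114 mm over their backs; the gripper's body (76 mm by 85 mm) begins 54 mm behind the grasp point. The pads swing forward as they close: fully open they stand 13 mm farther back than shut.
Start: joints at [1.043, 0.181, 1.607, -0, 1.354, -0.206], TCP at [0.182, 0.546, 0.231] pointing down, gripper open.
Joint ranges: [-2.99, 2.99], [-0.89, 2.07], [0.3, 2.58], [-1.14, 4.28], [0, 2.63], [-3.12, 3.12]. Speed limits (rad/s): [2.57, 2.57, 3.01, 3.14, 3.14, 3.14].

INTERFACE

Orientations are given as a unit quaternion [w, x, y, z].
In Python, from station import read_state, imaging, manip gives the robot as it stands.
- The arm moves only by the shell command python3 -m jog 'ROWS' [OPENING] [FORCE]. ROWS is a JSON object of lists of equal length, an entry for each row: "offset": the shift along the tool's x, y, z in m, a list of three; "rot": the turn, a rotation vector about the tool's x, y, z in degrees, a list of three. A call has 1 to 8 rows; each row shifts and turns the commanded pose from where the row before left it, along the tool's axes as they then stand; what a row does not reach is not made up. A row lasts 1/8 s, in which the tool goes at most 62.5 mm and 10.7 degrees, less where a joint would pass 70% of its speed; a pose out of reach is approached as far as the arm can. A call with a gripper value outside its range is refused whole. OPENING is the finger opening in m, from 0 to 0.0854, set as the call begins (- or left out, the last holds). The fingers move at their own pace and stop on an object; FORCE is the grip in N (left out, the last holds). Time passes only in rows, so rows that do not move let the fingers close. It gives the time, the measured TCP pose, the force and the opening at its end, in the units of the state.
- read_state(): the state, without advancing time (a new reading comes with each control period).
- imaging.camera(name): name is "scene" or "top" or "wrist"; returns (picture, depth): 384x512x3 uint8, red, green, blue; 384x512 float32, m along the optical axis (not along the pixel's ray), 0 where there is no reading.
- imaging.calibration(name): a dict with "fx", "fy", "cx", "cy" (pixels), "R" (3x3) and "t" (3): a world point X has camera coordinates R X + t; the wrist camera has in their place "hand_eye" (4x4, takes a point from camera to tool coordinates, whose origin is the TCP and whose axes are the tool frame's). Camera axes: x right, y down, z forward; pixel columns grow to the right and rows downward; lengths in m; the calibration is good to about 2 mm. A picture is of the moment at which its call begins: read the wrist's pose just before it. calibration takes no time and is no camera call.
- manip.hand_in(): hands the job in, once; it reports no verdict.
The state is a dict: "clock": time; "joint_positions": joint angles; "qd": joint speeds; "effort": joint torques, N m; "tcp_pos": TCP position; "ee_rot": TCP orientation; "wrist_force": force on the tool from outside, world axes, zero at the start; "torque": the same for the moment, N m; "opening": finger opening in m.
Only numpy, scipy, OpenCV 4.12 (cv2) and the standard library are available. Lean on these libraries where they do the work, as an engineer would, in place of code of your own. Each camera call takes 0.05 s, during which the arm holds its last target. There are 200 camera calls.

TASK

Calibration is over: first swing the lock handle, which lies across the torque transducer, a quarter turn round to its closed stop and leave it there; then take the red dust cap and press it straight down onto the transducer's seat until the three yellow clips snap over its rim and it sits fully home. Do not let up after the snap: finish while the gripper is still pressing the cap down with about 10 N. Leave the socket, the spare transducer and the torque wrench where they are.

Things in the scene. Friction and masses are not known exactly. Their poses are not given: they have to be found in the camera images.
- handle (a joint): Quarter-turn lock handle, on an upright hinge on the mount. 0 = open (the arm lies across over the transducer's seat and blocks the cap), 1.571 = closed stop; it grows counter-clockwise seen from above. It starts at 0 to 0.3. It stays where it is left (hinge friction about 0.12 N m).
- handle_hinge (a point): Point on the upright hinge axis of the lock handle, 108 mm above the bench, level with the top face of the handle's arm near its centre. Its z axis is the hinge axis, its -y axis points along the arm to the green knob (it turns with the handle).
- handle_knob (a point): Centre of the top of the handle's upright green knob: a round post 18 mm in diameter that stands 34 mm tall on the black arm, 90 mm from the hinge axis; its top is 142 mm and the top of the arm 108 mm above the bench. The arm is 14 mm wide and 10 mm thick.
- seat: Steel seat face on top of the black transducer (72 mm diameter, on an aluminium base 150 x 210 x 20 mm), fixed: a level disc, 53 mm diameter, dark square in the middle. Origin at its centre, 70 mm above the bench, z up; x, y along the base's sides: the handle's hinge lies 85 mm along +y, the closed arm points along +x. Three yellow sprung clips stand round it, see clip_ring.
- cap: Red dust cap, loose, upright on the bench, 0.06 to 0.13 kg: a round foot 60 mm in diameter, 10 mm thick (52 mm across at the underside, widening over 6 mm), and a round post to hold it by, 22 mm in diameter, 10 to 62 mm above the underside. Origin at the centre of its underside, z up. Keep fingertips 22 mm or more above the underside, clear of the clips. Fully home, the underside lies on the seat.
- socket: Bystander: a chrome socket, 38 mm in diameter, 45 mm tall, standing on the bench; origin at the centre of its underside.
- spare: Bystander: a small spare transducer, black with a grey band, 52 mm in diameter, 34 mm tall with a 16 mm square stub on top; origin at the centre of its underside.
- wrench: Bystander: a torque wrench lying on the bench beyond the mount, 370 mm long, about 32 mm high; origin on the bench near its middle, x axis along it to the head.
- clip_ring (a point): On the seat's axis, 15 mm above its face, level with three yellow clip noses (at 30, 150, 270 deg from the seat's +x; noses 8 mm thick, 27 mm from the axis, clips out to 40 mm). Pressing the cap past takes 8 to 15 N, underside 14 to 8 mm above the face; then the force drops and the clips pull the cap down (10 to 15 N) to 1 mm; from there only the face resists. Clips centre a cap up to 2 mm off.
Not all that is in view belongs to the job. Of the things shaped like the cap, the red one is meant.

How it is judged:
On the way, in this order (a step that is already met when the one before it is completed fails the run):
1. the lock handle is at its closed stop (value of joint handle above 1.45 rad), for 0.2 s.
2. the cap is snapped home under the clips with the handle closed (value of joint handle above 1.45 rad and z of cap in the frame of seat below 0.003 m and horizontal distance between cap and seat below 0.004 m), for 0.1 s.
At the end, for the whole second after the job is handed in: The handle is within 0.12 rad of its closed stop (above 1.45); the cap is snapped in, its underside within 3 mm of the seat face, centred within 4 mm and upright within 4 degrees; and the fingers are still pressing it: the cap bears on the seat face with 4 to 45 N all through the last second (all of step 2 and z of cap in the frame of seat above -0.004 m and angle between cap's own z axis and vertical below 0.07 rad and contact force between cap and seat between 4 and 45 N and contact force between the fingers and cap above 3 N); the arm keeps its last pose, push and grip.
It fails at once if the socket, the spare transducer or the torque wrench is shifted by more than 25 mm (distance of any of socket, spare, wrench from where it was at the start of the episode above 0.025 m).
It also fails if it takes over 66 s, if anything falls off the work surface, if the arm or the gripper's body presses on something with over 40 N, if the wrist force passes 120 N, or if a joint passes its speed limit or range.

## Working session

There is one attempt and no reset: what is moved stays moved. The work goes in short steps, Python scripts to look and compute and a shell command to move; the robot and the scene stay as the last step left them, time stands still between calls to the robot, and variables do not carry over. Pictures are saved under pics/ and viewed, about 8 in all and at most 12, crops included, and the job is handed in when it is done.

```bash
mkdir -p pics; cat > h.py <<'E'
import numpy as np, cv2, pickle
from station import read_state, imaging, manip
from scipy.spatial.transform import Rotation as Ro
def cam(n):
    s=read_state(); p,d=imaging.camera(n); c=imaging.calibration(n)
    if 'R' not in c:
        q=np.array(s['ee_rot']); T=np.eye(4); T[:3,:3]=Ro.from_quat(q[[1,2,3,0]]).as_matrix(); T[:3,3]=s['tcp_pos']
        M=np.linalg.inv(T@np.array(c['hand_eye'])); c=dict(c,R=M[:3,:3],t=M[:3,3])
    c['R']=np.array(c['R']);c['t']=np.array(c['t'])
    return p,d,c
def save(n,p): cv2.imwrite('pics/'+n+'.png',cv2.cvtColor(p,cv2.COLOR_RGB2BGR))
def ray(c,u,v,z):
    d=c['R'].T@np.array([(u-c['cx'])/c['fx'],(v-c['cy'])/c['fy'],1]); o=-c['R'].T@c['t']
    return o+d*(z-o[2])/d[2]
def cloud(c,d):
    v,u=np.mgrid[:d.shape[0],:d.shape[1]]
    P=np.stack([(u-c['cx'])/c['fx']*d,(v-c['cy'])/c['fy']*d,d],-1)
    return (P-c['t'])@c['R']
E
python3 - <<'E'
from h import *
ps=[]
for n in('top','scene'):
    p,d,c=cam(n); pickle.dump((p,d,c),open(n+'.pkl','wb')); save(n,p); print(n,-c['R'].T@c['t'],c['fx'])
    P=cloud(c,d); hsv=cv2.cvtColor(p,cv2.COLOR_RGB2HSV)
    for k,l,h in(('red',(0,120,60),(8,255,255)),('red2',(172,120,60),(180,255,255)),('green',(40,80,40),(85,255,255)),('yel',(20,120,80),(35,255,255))):
        m=cv2.inRange(hsv,l,h); N,L,S,C=cv2.connectedComponentsWithStats(m)
        for i in range(1,N):
            if S[i,4]>15:
                q=P[(L==i)&(d>0)]; print(k,C[i].round(1),S[i].tolist(),np.median(q,0).round(3),q.max(0).round(3),q.min(0).round(3))
print(read_state())
E
```

```text
top [ 0.458582   -0.05262592  0.81580647] 349.60532541707386
red [315.9 196.2] [304, 185, 25, 23, 438] [ 0.603 -0.19   0.011] [ 0.633 -0.166  0.064] [ 0.58  -0.223  0.006]
green [308.4 154.2] [297, 143, 23, 23, 404] [ 0.704 -0.178  0.011] [ 0.738 -0.154  0.065] [ 0.682 -0.208  0.006]
green [356.1 165.6] [344, 155, 24, 23, 425] [ 0.673 -0.288  0.01 ] [ 0.705 -0.266  0.064] [ 0.651 -0.32   0.006]
green [169.6 214.5] [165, 210, 10, 10, 72] [0.554 0.115 0.141] [0.574 0.137 0.144] [0.546 0.107 0.069]
yel [170.5 203.5] [166, 201, 10, 6, 51] [0.584 0.128 0.087] [0.59  0.138 0.091] [0.579 0.118 0.061]
yel [188.4 223.8] [185, 219, 8, 10, 55] [0.54  0.09  0.088] [0.551 0.102 0.091] [0.532 0.082 0.06 ]
yel [161.4 229.2] [158, 224, 8, 10, 52] [0.531 0.146 0.088] [0.542 0.153 0.091] [0.523 0.137 0.054]
scene [ 1.35597262 -0.24838562  0.92330422] 432.41217472576284
red [97.8 19.1] [61, 1, 70, 29, 754] [-2.253 -0.727 -0.605] [-0.42  -0.367  0.215] [-2.304 -1.012 -0.667]
red [175.6   7.8] [140, 0, 78, 21, 1230] [-2.255 -0.117 -0.583] [-0.407  0.238  0.197] [-2.301 -0.381 -0.663]
red [48.4 25.7] [42,
[... 1143 characters left out ...]

{'clock': 0.1, 'joint_positions': array([ 1.04271450e+00,  1.81448185e-01,  1.60789513e+00, -1.79623318e-05,
        1.35381277e+00, -2.06290256e-01]), 'qd': array([-2.09351812e-03, -2.08159512e-03, -1.60450791e-03, -1.48991817e-03,
       -8.14498360e-06,  1.06810533e-03]), 'effort': array([ 7.76214329e-04, -4.45882595e+01, -3.52234840e+01, -1.24328153e-04,
        4.19073767e-03, -1.11380464e-05]), 'tcp_pos': array([0.18158284, 0.54505552, 0.23049091]), 'ee_rot': array([ 3.25489278e-04,  8.11252793e-01,  5.84695044e-01, -7.10783076e-04]), 'wrist_force': array([-0.81450756,  1.14518606, -0.7298372 ]), 'torque': array([-0.00510752, -0.0005786 , -0.00201938]), 'opening': 0.08522685224281198}
```

View pics/top.png

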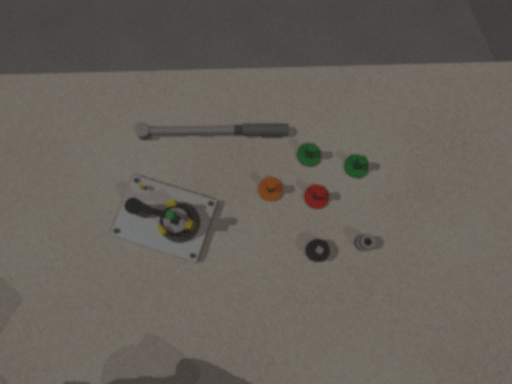

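View pics/scene.png

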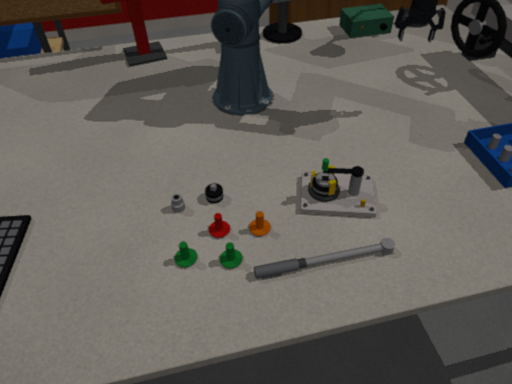

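Red candidates: top (316,196) is pure red and (270,188) is orange. The two green ones don't qualify. I'll confirm red in an enlarged crop and measure the mount.

```bash
python3 - <<'E'
from h import *
p,d,c=pickle.load(open('top.pkl','rb')); P=cloud(c,d)
a=cv2.resize(p[165:215,235:345],None,fx=5,fy=5,interpolation=cv2.INTER_CUBIC); b=cv2.resize(p[165:265,105:225],None,fx=5,fy=5,interpolation=cv2.INTER_CUBIC)
o=np.zeros((760,600,3),np.uint8); o[:250,:550]=a; o[255:755,:600]=b; save('crop1',cv2.resize(o,None,fx=.78,fy=.78))
hsv=cv2.cvtColor(p,cv2.COLOR_RGB2HSV)
print('red/orange hsv',hsv[200,310],hsv[192,264], hsv[160,303])
m=cv2.inRange(hsv,(0,120,50),(6,255,255)); m[:,:300]=0
k,_=cv2.findContours(m,0,2); k=max(k,key=cv2.contourArea); (u,v),r=cv2.minEnclosingCircle(k); print('red circ',u,v,r,ray(c,u,v,.008), 'rad m',r/c['fx']*.805)
# base plate: top face z~0.02
M=((P[...,2]>.013)&(P[...,2]<.028)).astype(np.uint8); M[:165]=0;M[265:]=0;M[:,:105]=0;M[:,230:]=0
M=cv2.morphologyEx(M,cv2.MORPH_OPEN,np.ones((2,2)))
pts=P[M>0][:,:2]; rr=cv2.minAreaRect((pts*1000).astype(np.float32)); print('base rect',rr, cv2.boxPoints(rr))
for n in('top','scene'):
    p,d,c=pickle.load(open(n+'.pkl','rb')); P=cloud(c,d); Z=P[...,2]
    A=(Z>.1)&(Z<.112)&(abs(P[...,0]-.56)<.13)&(abs(P[...,1]-.15)<.13); q=P[A]; print(n,'arm',len(q),q[:,:2].min(0),q[:,:2].max(0))
    cc,w=np.linalg.eigh(np.cov(q[:,:2].T)); print(q.mean(0),w[:,1])
    B=(Z>.066)&(Z<.074)&(abs(P[...,0]-.55)<.06)&(abs(P[...,1]-.12)<.06); q=P[B]; print('seat',len(q),q.mean(0),q.min(0),q.max(0))
    B=(Z>.112)&(abs(P[...,0]-.57)<.1)&(abs(P[...,1]-.15)<.12); q=P[B]; print('high',len(q),np.median(q,0),q.min(0),q.max(0))
E
```

```text
red/orange hsv [  3 183 117] [ 14 206 114] [ 60 137  78]
red circ 316.125 196.25 12.301650047302246 [ 0.60643393 -0.19468289  0.008     ] rad m 0.028325736389353866
base rect ((544.0610961914062, 99.1800308227539), (342.3825378417969, 151.4183349609375), 71.31169891357422) [[417.4906   -38.7266  ]
 [560.92554  -87.243996]
 [670.6316   237.08667 ]
 [527.19666  285.60406 ]]
top arm 411 [0.54732267 0.10809251] [0.59675666 0.21819292]
[0.57419477 0.18062756 0.10803534] [0.29602666 0.95517968]
seat 368 [0.55037773 0.11840303 0.06994562] [0.52030019 0.08145912 0.06607051] [0.59261203 0.1478827  0.07337762]
high 97 [0.5529591  0.11314914 0.14071142] [0.54608263 0.10654208 0.11222489] [0.58525673 0.19013925 0.14415376]
scene arm 244 [0.55250123 0.10828079] [0.60002395 0.21742187]
[0.57521211 0.17089059 0.10710694] [0.29716423 0.95482638]
seat 190 [0.55749834 0.11927417 0.07006462] [0.52806811 0.08376792 0.06614892] [0.59668924 0.14854178 0.07398522]
high 79 [0.56093286 0.11370209 0.13189024] [0.54547958 0.10637429 0.11209721] [0.59379706 0.21202777 0.14416921]
```

View pics/crop1.png

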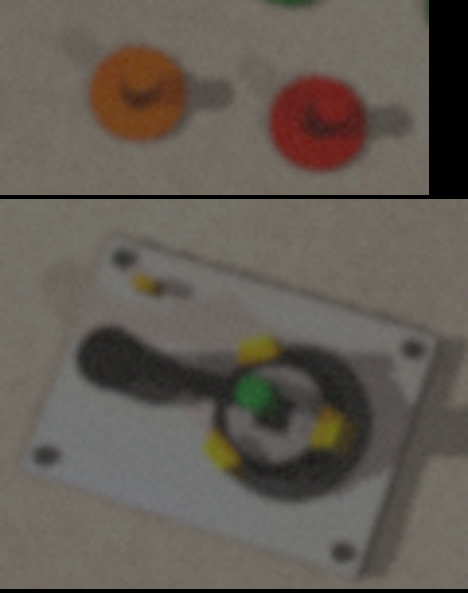

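The crop shows the red cap on the right (top view ~(316,196)) and the orange look-alike on the left (270,188). The red one is the right cap. The handle arm lies over the seat with the green knob at (170,214), and the tool axes already line up with the mount. Now I'll move behind the knob with the fingers shut.

```bash
python3 -m jog '{"offset":[[-0.036,0.056,0],[-0.036,0.056,0],[-0.036,0.056,0],[-0.036,0.056,0],[-0.036,0.056,0],[-0.036,0.056,0],[-0.036,0.056,0],[-0.036,0.056,0]],"rot":[[0,0,0],[0,0,0],[0,0,0],[0,0,0],[0,0,0],[0,0,0],[0,0,0],[0,0,0]]}' 0 20
```

```text
clock: 1.1
tcp_pos: [0.4961, 0.1542, 0.2311]
ee_rot: [-0.0, 0.811, 0.585, -0.0]
wrist_force: [1.2, 0.9, -0.6]
opening: 0.0004
```

```bash
python3 -m jog '{"offset":[[-0.004,0.007,0],[0,0,0],[0,0,0.04],[0,0,0.04],[0,0,0.035],[0,0,0],[0,0,0]],"rot":[[0,0,0],[0,0,0],[0,0,0],[0,0,0],[0,0,0],[0,0,0],[0,0,0]]}'; python3 - <<'E'
from h import *
p,d,c=cam('top'); save('push0',cv2.resize(p[150:290,90:250],None,fx=4,fy=4,interpolation=cv2.INTER_CUBIC))
E
```

```text
clock: 1.98
tcp_pos: [0.501, 0.1511, 0.1176]
ee_rot: [0.0, 0.811, 0.585, 0.001]
wrist_force: [0.4, 0.6, 0.1]
opening: 0.0002
```

View pics/push0.png

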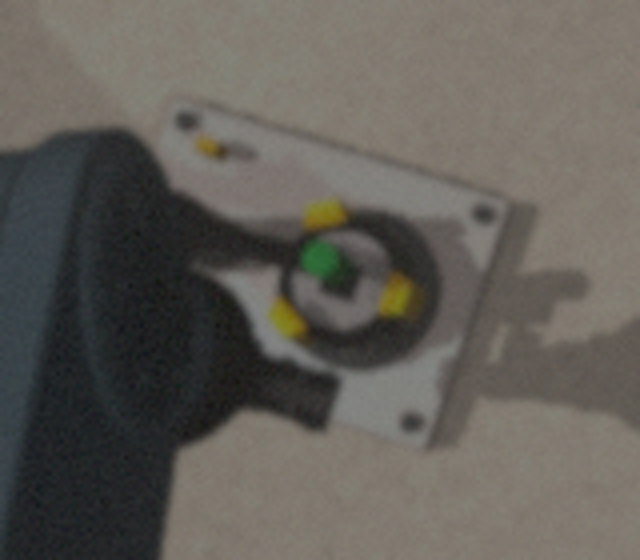

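The picture shows the shut fingers at about (330,405), behind the green knob at (320,260), and the way is clear. I'll push along the arc.

```bash
python3 -m jog '{"offset":[[-0.011,0.026,0],[-0.004,0.015,0],[-0.0014,0.0155,0],[0.0014,0.0155,0],[0.004,0.015,0],[0.0065,0.014,0],[0.009,0.0127,0],[0,0,0]],"rot":[[0,0,0],[0,0,0],[0,0,0],[0,0,0],[0,0,0],[0,0,0],[0,0,0],[0,0,0]]}'; python3 - <<'E'
from h import *
s=read_state();h=np.array([.5775,.202]);d=np.array(s['tcp_pos'])[:2]-h
X=d@[.949,-.316];Y=d@[.316,.949];print(X,Y)
E
```

```text
clock: 3.02
tcp_pos: [0.6109, 0.1185, 0.1159]
ee_rot: [0.0, 0.811, 0.585, 0.0]
wrist_force: [0.0, -0.5, -0.2]
opening: -0.0003
0.05806140819588179 -0.0687253184180856
```

```bash
python3 -m jog '{"offset":[[0.011,0.011,0],[0.0127,0.009,0],[0.014,0.0065,0],[0.005,0.001,0],[0,0,0],[0,0,0]],"rot":[[0,0,0],[0,0,0],[0,0,0],[0,0,0],[0,0,0],[0,0,0]]}'; cat > k.py <<'E'
from h import *
s=read_state();h=np.array([.5775,.202]);d=np.array(s['tcp_pos'])[:2]-h
print('tcp XY',d@[.949,-.316],d@[.316,.949])
p,d,c=cam('top')
m=cv2.inRange(cv2.cvtColor(p,cv2.COLOR_RGB2HSV),(40,80,40),(85,255,255)); m[:,280:]=0
N,L,S,C=cv2.connectedComponentsWithStats(m)
for i in range(1,N):
    if S[i,4]>15:
        w=ray(c,*C[i],.14);e=w[:2]-h; print(C[i],S[i],w,'angle',np.degrees(np.arctan2(e@[.949,-.316],-(e@[.316,.949]))), np.linalg.norm(e))
E
python3 k.py
```

```text
clock: 3.78
tcp_pos: [0.6498, 0.1499, 0.1166]
ee_rot: [0.0, 0.811, 0.585, 0.0]
wrist_force: [0.7, 0.7, 1.1]
opening: -0.0
tcp XY 0.08507601214259916 -0.026620523043249345
```

```bash
python3 -m jog '{"offset":[[0.003,0,0],[0.002,0,0],[0,0,0]],"rot":[[0,0,0],[0,0,0],[0,0,0]]}';python3 -m jog '{"offset":[[0.003,0,0],[0,0,0]],"rot":[[0,0,0],[0,0,0]]}'; python3 - <<'E'
from h import *
p,d,c=cam('scene'); save('sc2',cv2.resize(p[110:240,270:420],None,fx=4,fy=4,interpolation=cv2.INTER_CUBIC))
E
```

```text
clock: 4.2
tcp_pos: [0.6514, 0.1544, 0.1165]
ee_rot: [0.0, 0.811, 0.585, -0.0]
wrist_force: [0.1, -2.3, 0.6]
opening: -0.0001
clock: 4.45
tcp_pos: [0.6516, 0.1549, 0.1164]
ee_rot: [0.001, 0.811, 0.584, -0.002]
wrist_force: [-5.4, -12.5, 3.9]
opening: -0.0003
```

View pics/sc2.png

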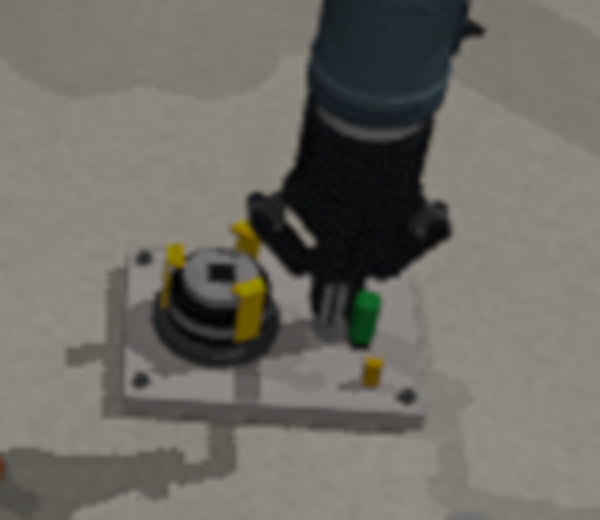

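The handle is against the stop: the wrist shows 13 N, and the green knob at (365,318) is past the seat, beside the yellow stop pin. Now I'll retreat, rise over the seat and measure it with the wrist camera.

```bash
python3 -m jog '{"offset":[[-0.01,0,0],[-0.015,0,-0.005],[0,0,-0.05],[0,0,-0.05],[-0.02,-0.042,-0.05],[-0.02,-0.042,0],[0,0,0],[0,0,0]],"rot":[[0,0,0],[0,0,0],[0,0,0],[0,0,0],[0,0,0],[0,0,0],[0,0,0],[0,0,0]]}' 0.0854; python3 - <<'E'
from h import *
s=read_state(); print(s['tcp_pos'],s['ee_rot'])
p,d,c=cam('wrist'); pickle.dump((p,d,c),open('w1.pkl','wb')); save('w1',p)
P=cloud(c,d); hsv=cv2.cvtColor(p,cv2.COLOR_RGB2HSV); h=np.array([.5775,.202])
for k,l,hh in(('green',(40,80,30),(85,255,255)),('yel',(20,120,60),(35,255,255))):
    m=cv2.inRange(hsv,l,hh); N,L,S,C=cv2.connectedComponentsWithStats(m)
    for i in range(1,N):
        if S[i,4]>40:
            q=P[(L==i)&(d>0)]; top=q[q[:,2]>q[:,2].max()-.004]; print(k,C[i].round(1),S[i].tolist(),len(top),top.mean(0).round(4),q.max(0).round(3),q.min(0).round(3))
E
```

```text
clock: 5.5
tcp_pos: [0.5562, 0.1233, 0.2676]
ee_rot: [0.0, 0.811, 0.585, 0.001]
wrist_force: [0.8, 0.5, 0.9]
opening: 0.085
[0.55619813 0.12329835 0.26755353] [1.85540552e-04 8.11207796e-01 5.84757495e-01 7.40342677e-04]
green [327.9 254.4] [318, 240, 21, 29, 395] 3 [0.575  0.1629 0.2823] [0.673 0.183 0.283] [0.574 0.163 0.106]
yel [268.9 144.3] [259, 134, 20, 20, 236] 179 [0.5299 0.1482 0.0887] [0.542 0.16  0.091] [0.519 0.138 0.032]
yel [226.6 168. ] [221, 156, 12, 24, 227] 167 [0.5407 0.0922 0.0888] [0.564 0.1   0.091] [0.531 0.07  0.021]
yel [267.9 192.4] [259, 185, 18, 16, 186] 165 [0.5842 0.1299 0.0888] [0.592 0.141 0.091] [0.577 0.118 0.052]
```

View pics/w1.png

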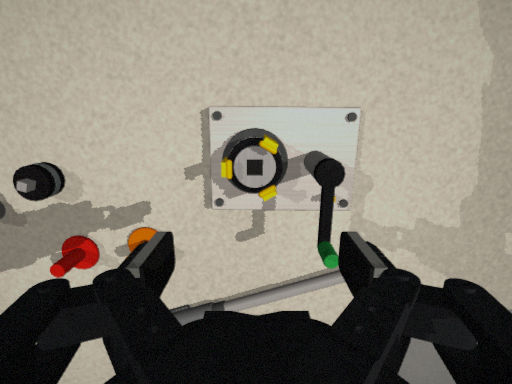

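The picture shows the handle closed: hinge (328,172), knob (327,254). The seat is clear, with its dark square at (254,167) and clips at (269,144), (227,168) and (268,192). Red cap foot is at (80,251). Refining numbers.

```bash
python3 - <<'E'
from h import *
p,d,c=pickle.load(open('w1.pkl','rb')); P=cloud(c,d); hsv=cv2.cvtColor(p,cv2.COLOR_RGB2HSV)
g=cv2.cvtColor(p,cv2.COLOR_RGB2GRAY)
m=(g<60).astype(np.uint8); w=np.zeros_like(m); w[155:180,243:267]=m[155:180,243:267]
N,L,S,C=cv2.connectedComponentsWithStats(w); i=1+np.argmax(S[1:,4]); print('square',C[i],S[i],ray(c,*C[i],.07))
B=(abs(P[...,2]-.07)<.003)&(abs(P[...,0]-.55)<.04)&(abs(P[...,1]-.12)<.04)
(x,y),r=cv2.minEnclosingCircle((P[B][:,:2]*1000).astype(np.float32)); print('seat disc',x,y,r,P[B].mean(0))
# knob/arm: points at z .104-.112
A=(P[...,2]>.102)&(P[...,2]<.113)&(P[...,0]>.55); q=P[A]; q=q[(q[:,0]<.7)&(q[:,1]>.1)&(q[:,1]<.24)]
a=q[q[:,0]>.6]; print('arm pts',len(q),len(a)); vx,vy,x0,y0=cv2.fitLine(a[:,:2].astype(np.float32),2,0,.01,.01).ravel(); print('arm dir',np.degrees(np.arctan2(vy,vx)),x0,y0)
hub=q[q[:,0]<.6]; print('hub',cv2.minEnclosingCircle((hub[:,:2]*1000).astype(np.float32)))
# base
M=(abs(P[...,2]-.02)<.005)&(p.min(-1)>110); M=cv2.morphologyEx(M.astype(np.uint8),cv2.MORPH_OPEN,np.ones((3,3)));q=P[M>0]; q=q[(abs(q[:,0]-.57)<.16)&(abs(q[:,1]-.14)<.16)]
rr=cv2.minAreaRect((q[:,:2]*1000).astype(np.float32)); print('base',rr)
# cap
for n in('w1','top','scene'):
    p,d,c=pickle.load(open(n+'.pkl','rb')); P=cloud(c,d)
    hsv=cv2.cvtColor(p,cv2.COLOR_RGB2HSV); R=(cv2.inRange(hsv,(0,120,50),(8,255,255))>0)|(cv2.inRange(hsv,(173,120,50),(180,255,255))>0)
    R&=(abs(P[...,0]-.605)<.06)&(abs(P[...,1]+.19)<.06)&(d>0)
    f=P[R&(P[...,2]<.014)&(P[...,2]>.004)]; t=P[R&(P[...,2]>.058)]
    print(n,'foot',cv2.minEnclosingCircle((f[:,:2]*1000).astype(np.float32)),'top',t.mean(0) if len(t) else 0,len(t))
E
```

```text
square [254. 167.] [247 160  15  15 225] [0.55187844 0.12267101 0.07      ]
seat disc 542.190673828125 123.86521911621094 36.41829299926758 [0.55154761 0.12346637 0.07085687]
arm pts 1425 647
arm dir -20.268614 0.629229 0.18574469
hub ((582.2362060546875, 200.50363159179688), 20.750328063964844)
base ((565.3135375976562, 161.33233642578125), (210.40008544921875, 149.90725708007812), 71.01788330078125)
w1 foot ((605.462158203125, -191.7211456298828), 29.866870880126953) top [ 0.60594424 -0.19062092  0.06250918] 193
top foot ((606.2991333007812, -194.4542999267578), 28.734403610229492) top [ 0.60732205 -0.19445549  0.0613751 ] 76
scene foot ((609.0260009765625, -194.5081329345703), 29.492868423461914) top [ 0.61019072 -0.1941353   0.06176844] 43
```

```bash
python3 -m jog '{"offset":[[-0.047,0.0245,0],[-0.047,0.0245,0],[-0.047,0.0245,0],[-0.047,0.0245,0],[-0.047,0.0245,0],[-0.048,0.0245,0],[0,0,0],[0,0,0]],"rot":[[0,0,0],[0,0,0],[0,0,0],[0,0,0],[0,0,0],[0,0,0],[0,0,0],[0,0,0]]}'
cat > capm.py <<'E'
from h import *
import sys
s=read_state(); T=np.array(s['tcp_pos'])
p,d,c=cam('wrist'); P=cloud(c,d); save(sys.argv[1],p)
hsv=cv2.cvtColor(p,cv2.COLOR_RGB2HSV); R=(cv2.inRange(hsv,(0,120,50),(8,255,255))>0)|(cv2.inRange(hsv,(173,120,50),(180,255,255))>0)
R&=(abs(P[...,0]-.605)<.06)&(abs(P[...,1]+.19)<.06)&(d>0)
f=P[R&(P[...,2]<.014)&(P[...,2]>.004)]; t=P[R&(P[...,2]>.058)]
(x,y),r=cv2.minEnclosingCircle((f[:,:2]*1000).astype(np.float32)); (a,b),r2=cv2.minEnclosingCircle((t[:,:2]*1000).astype(np.float32))
print('foot',x,y,r,'top',a,b,r2,t.mean(0),len(t))
for u in((x,y),(a,b)):
    e=np.array(u)/1000-T[:2]; print('tool dx,dy',e@[.316,.949],e@[.949,-.316])
E
python3 capm.py w2
```

```text
clock: 6.55
tcp_pos: [0.6061, -0.1918, 0.2662]
ee_rot: [-0.001, 0.811, 0.584, 0.0]
wrist_force: [0.2, -0.7, -0.5]
opening: 0.0853
foot 606.7154541015625 -193.2512664794922 29.630212783813477 top 606.7127685546875 -193.09410095214844 10.693263053894043 [ 0.60621016 -0.19290405  0.06260128] 219
tool dx,dy -0.0011343387870598517 0.0010531474531514818
tool dx,dy -0.0009860373344231146 0.001000934562526484
```

```bash
python3 -m jog '{"offset":[[-0.001,0.001,0.04],[0,0,0.05],[0,0,0.05],[0,0,0.045],[0,0,0.03],[0,0,0.015],[0,0,0],[0,0,0]],"rot":[[0,0,0],[0,0,0],[0,0,0],[0,0,0],[0,0,0],[0,0,0],[0,0,0],[0,0,0]]}'
```

```text
clock: 7.6
tcp_pos: [0.6077, -0.1934, 0.0389]
ee_rot: [0.001, 0.811, 0.585, 0.001]
wrist_force: [-0.3, -0.1, 0.2]
opening: 0.0855
```

```bash
python3 -m jog '{"offset":[[0,-0.0005,0.009],[0,0,0],[0,0,0]],"rot":[[0,0,0],[0,0,0],[0,0,0]]}'; python3 -m jog '{"offset":[[0,0,0],[0,0,0],[0,0,0],[0,0,0],[0,0,0],[0,0,0],[0,0,0],[0,0,0]],"rot":[[0,0,0],[0,0,0],[0,0,0],[0,0,0],[0,0,0],[0,0,0],[0,0,0],[0,0,0]]}' 0.015 80
```

```text
clock: 7.98
tcp_pos: [0.6059, -0.1931, 0.0282]
ee_rot: [0.0, 0.811, 0.585, 0.0]
wrist_force: [0.3, 1.0, 0.3]
opening: 0.0855
clock: 8.98
tcp_pos: [0.6061, -0.1931, 0.0282]
ee_rot: [0.0, 0.811, 0.585, 0.0]
wrist_force: [0.6, 0.2, 2.5]
opening: 0.0201
```

```bash
python3 -m jog '{"offset":[[0,0,-0.03],[0,0,-0.05],[0,0,-0.05],[0,0,-0.045],[0,0,0],[0,0,0]],"rot":[[0,0,0],[0,0,0],[0,0,0],[0,0,0],[0,0,0],[0,0,0]]}';  python3 -m jog '{"offset":[[0.03,-0.016,0],[0.04,-0.022,0],[0.04,-0.022,0],[0.04,-0.022,0],[0.04,-0.022,0],[0.04,-0.022,0],[0.035,-0.02,0],[0,0,0]],"rot":[[0,0,0],[0,0,0],[0,0,0],[0,0,0],[0,0,0],[0,0,0],[0,0,0],[0,0,0]]}'
```

```text
clock: 9.72
tcp_pos: [0.6052, -0.1926, 0.2019]
ee_rot: [-0.001, 0.811, 0.585, -0.0]
wrist_force: [0.5, 0.6, -1.5]
opening: 0.0196
clock: 10.72
tcp_pos: [0.549, 0.1072, 0.2006]
ee_rot: [-0.002, 0.81, 0.586, -0.002]
wrist_force: [0.4, 0.1, -1.1]
opening: 0.02
```

```bash
python3 -m jog '{"offset":[[0.016,-0.003,0],[0,0,0],[0,0,0.03],[0,0,0.03],[0,0,0.004],[0,0,0],[0,0,0]],"rot":[[0,0,0],[0,0,0],[0,0,0],[0,0,0],[0,0,0],[0,0,0],[0,0,0]]}'; python3 - <<'E'
from h import *
for k in range(3): print(read_state()['tcp_pos'], read_state()['ee_rot'])
p,d,c=cam('wrist'); save('w3',p)
p,d,c=cam('scene'); save('sc3',cv2.resize(p[90:230,270:410],None,fx=4,fy=4,interpolation=cv2.INTER_CUBIC))
E
```

```text
clock: 11.6
tcp_pos: [0.5546, 0.1205, 0.1406]
ee_rot: [0.001, 0.811, 0.585, 0.001]
wrist_force: [-0.1, -0.6, -0.2]
opening: 0.0204
[0.55455205 0.12047477 0.14056828] [7.52865057e-04 8.11352422e-01 5.84555978e-01 9.94615572e-04]
[0.55455205 0.12047477 0.14056828] [7.52865057e-04 8.11352422e-01 5.84555978e-01 9.94615572e-04]
[0.55455205 0.12047477 0.14056828] [7.52865057e-04 8.11352422e-01 5.84555978e-01 9.94615572e-04]
```

View pics/w3.png

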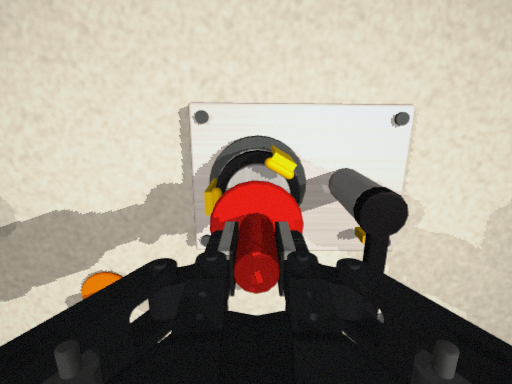

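View pics/sc3.png

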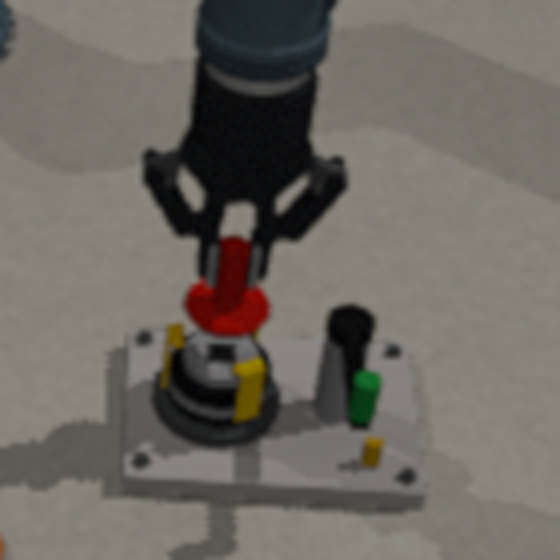

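The pictures show the red cap held upright and level just above the clips, with its foot at (256,215) in the wrist view and (228,305) in the scene crop. The handle is still closed. I'll correct the offset.

```bash
python3 -m jog '{"offset":[[0.0014,-0.004,0],[0,0,0],[0,0,0]],"rot":[[0,0,0],[0,0,0],[0,0,0]]}'; python3 - <<'E'
from h import *
T=[]
for k in range(8):
    s=read_state(); T.append(s['tcp_pos']); p,d,c=cam('wrist')
    P=cloud(c,d)
T=np.array(T); print(T.mean(0),T.std(0)); e=np.array([.5511,.1231])-T.mean(0)[:2]; print('need x,y',e@[.316,.949],e@[.949,-.316])
hsv=cv2.cvtColor(p,cv2.COLOR_RGB2HSV); R=(cv2.inRange(hsv,(0,120,50),(8,255,255))>0)|(cv2.inRange(hsv,(173,120,50),(180,255,255))>0)
u=T.mean(0); R&=(abs(P[...,0]-u[0])<.05)&(abs(P[...,1]-u[1])<.05)&(d>0)
Q=P[R]; print(Q.min(0),Q.max(0))
z0=u[2]-.0282
f=P[R&(abs(P[...,2]-z0-.009)<.006)]; print('foot',len(f),cv2.minEnclosingCircle((f[:,:2]*1000).astype(np.float32)))
t=P[R&(P[...,2]>z0+.059)]; print('top',len(t),cv2.minEnclosingCircle((t[:,:2]*1000).astype(np.float32)),t.mean(0))
E
```

```text
clock: 12.08
tcp_pos: [0.5501, 0.1234, 0.1392]
ee_rot: [0.0, 0.811, 0.585, 0.0]
wrist_force: [-0.2, 0.2, -1.6]
opening: 0.0202
[0.55007451 0.12329938 0.13906089] [2.04444371e-05 4.75799457e-05 6.83128946e-05]
need x,y 0.00013484026889787503 0.0010361948948334745
[0.5208309  0.09504687 0.06146957] [0.56432695 0.15558648 0.17527039]
foot 3078 ((549.4349365234375, 124.11460876464844), 29.478351593017578)
top 1631 ((550.1929931640625, 123.56474304199219), 11.316930770874023) [0.54925358 0.12444446 0.17321715]
```

```bash
python3 -m jog '{"offset":[[0,0.0013,0.01],[0,0,0.01],[0,0,0.003],[0,0,0],[0,0,0]],"rot":[[0,0,0],[0,0,0],[0,0,0],[0,0,0],[0,0,0]]}'; python3 -m jog '{"offset":[[0,0,0.003],[0,0,0]],"rot":[[0,0,0],[0,0,0]]}';python3 -m jog '{"offset":[[0,0,0.003],[0,0,0]],"rot":[[0,0,0],[0,0,0]]}'
```

```text
clock: 13.1
tcp_pos: [0.5515, 0.1229, 0.1163]
ee_rot: [0.0, 0.811, 0.585, 0.0]
wrist_force: [0.4, -0.2, -1.5]
opening: 0.0204
clock: 13.35
tcp_pos: [0.5512, 0.1229, 0.113]
ee_rot: [-0.0, 0.811, 0.585, -0.0]
wrist_force: [-0.4, 0.1, -1.0]
opening: 0.0204
clock: 13.6
tcp_pos: [0.5522, 0.123, 0.1112]
ee_rot: [0.001, 0.811, 0.585, 0.001]
wrist_force: [-1.2, 0.1, 4.7]
opening: 0.0202
```

```bash
for k in 1; do python3 -m jog '{"offset":[[0,0,0.002],[0,0,0]],"rot":[[0,0,0],[0,0,0]]}'; python3 -m jog '{"offset":[[0,0,0.002],[0,0,0]],"rot":[[0,0,0],[0,0,0]]}'; python3 -m jog '{"offset":[[0,0,0.002],[0,0,0]],"rot":[[0,0,0],[0,0,0]]}'; done
```

```text
clock: 13.85
tcp_pos: [0.553, 0.123, 0.1103]
ee_rot: [0.001, 0.811, 0.585, 0.002]
wrist_force: [-2.0, -0.3, 11.1]
opening: 0.0202
clock: 14.1
tcp_pos: [0.5528, 0.1229, 0.1079]
ee_rot: [0.001, 0.811, 0.585, 0.001]
wrist_force: [-2.4, -1.2, 9.2]
opening: 0.0201
clock: 14.35
tcp_pos: [0.5509, 0.1235, 0.1036]
ee_rot: [-0.001, 0.811, 0.585, 0.0]
wrist_force: [1.0, 2.1, -6.7]
opening: 0.0202
```

```bash
python3 -m jog '{"offset":[[0,0,0.002],[0,0,0]],"rot":[[0,0,0],[0,0,0]]}'; python3 -m jog '{"offset":[[0,0,0.002],[0,0,0]],"rot":[[0,0,0],[0,0,0]]}'; python3 -m jog '{"offset":[[0,0,0.001],[0,0,0]],"rot":[[0,0,0],[0,0,0]]}'
```

```text
clock: 14.6
tcp_pos: [0.5509, 0.1229, 0.1011]
ee_rot: [-0.0, 0.811, 0.585, -0.0]
wrist_force: [1.2, 1.6, -7.8]
opening: 0.0203
clock: 14.85
tcp_pos: [0.5514, 0.1225, 0.1001]
ee_rot: [0.0, 0.811, 0.585, -0.0]
wrist_force: [0.5, 0.2, -0.9]
opening: 0.02
clock: 15.1
tcp_pos: [0.5514, 0.1227, 0.0992]
ee_rot: [0.0, 0.811, 0.585, 0.0]
wrist_force: [0.4, -0.1, -1.1]
opening: 0.0199
```

```bash
python3 -m jog '{"offset":[[0,0,0.001],[0,0,0]],"rot":[[0,0,0],[0,0,0]]}'; python3 -m jog '{"offset":[[0,0,0.001],[0,0,0]],"rot":[[0,0,0],[0,0,0]]}'
```

```text
clock: 15.35
tcp_pos: [0.5515, 0.1228, 0.0982]
ee_rot: [0.0, 0.811, 0.585, 0.0]
wrist_force: [-0.5, 0.4, 0.6]
opening: 0.02
clock: 15.6
tcp_pos: [0.5516, 0.1228, 0.0982]
ee_rot: [0.0, 0.811, 0.585, 0.0]
wrist_force: [-3.3, -2.3, 8.9]
opening: 0.0201
```

```bash
python3 -m jog '{"offset":[[0,0,0.0002],[0,0,0],[0,0,0],[0,0,0],[0,0,0],[0,0,0],[0,0,0],[0,0,0]],"rot":[[0,0,0],[0,0,0],[0,0,0],[0,0,0],[0,0,0],[0,0,0],[0,0,0],[0,0,0]]}'; python3 - <<'E'
from h import *
p,d,c=cam('wrist'); q,_,_=cam('scene')
save('fin',np.hstack([cv2.resize(p,(440,330)),cv2.resize(q[90:230,270:410],(330,330),interpolation=cv2.INTER_CUBIC)])); print(read_state()['wrist_force'])
E
```

```text
clock: 16.6
tcp_pos: [0.5516, 0.1228, 0.0982]
ee_rot: [0.0, 0.811, 0.585, 0.0]
wrist_force: [-4.8, 0.3, 9.8]
opening: 0.0201
[-5.04574441 -0.4310892   9.92669368]
```

View pics/fin.png

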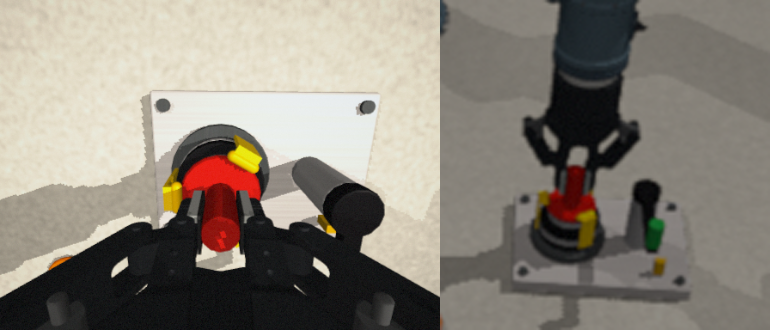

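The cap sits under the yellow clips (left view (245,155) and (172,198)), the handle is closed with the knob at (655,235), and the push is a steady 10 N. Handing in.

```bash
python3 -c "
from station import manip; print(manip.hand_in())"
```

```text
the job is handed in; nothing more can be done
None
```

The lock handle is closed, the red cap is snapped onto the seat, and I handed the job in at about 16.7 s with the gripper still pressing. No verdict came back.

- **Handle:** I pushed the knob round with shut fingers until it met the stop, where the wrist force rose to 13 N. A wrist picture then put the arm 1.3° from square to the mount, and the last pictures still show it closed.
- **Cap:** The push peaked at about 11 N going past the clips, then the clips pulled the cap down with about 8 N until it met the seat. At the end the gripper was at the height for the underside on the seat, about 0.5 mm from the measured seat centre. It looked upright, with its rim under the clips I could see.
- **Press:** The final downward reading was a steady 9.9 N, or about 11 N on the seat allowing for the reading of about -1 N with the cap hanging free. There was also a sideways force of about 5 N.
- **Bystanders:** I did not measure the socket, spare transducer or wrench again at the end. The arm's path never came near them.

One reading disagreed: the fingers showed a 20 mm opening on a 22 mm post. It stayed steady and the grip did not slip.

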